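# Select the orange-capped reagent and start the feed

## Task

Gently push the red selector arm round with a fingertip until it points at the middle of the orange-capped bottle, and only then press the green button on the control box fully in with a fingertip and let it come back up. Grasp or lift nothing: the bottles stay standing in their seats, the specimen cups stay where they are, and the arm is left pointing at the orange-capped bottle.

Things in the scene. Friction and masses are not known exactly. Their poses are not given: they have to be found in the camera images.
- station: White fixed bottle station; place and yaw vary. Origin on the selector's turning axis at worktop height; z up, x through the middle seat. Three grey round seats (70 mm outside, 62 inside, rim 14 high, floor 8 high), centred 135 mm from the axis at -50, 0, +50 degrees from x; which bottle stands in which varies. On the axis a white column, 38 mm thick, up to 111 mm.
- selector (a joint): Angle of the red arm in rad about the station's upright axis: 0 = along the station's x (middle seat), positive = counterclockwise from above; stops at -1.4 and +1.4. It starts between the seats at 0 and +50 degrees, pointing at neither. No spring or detent: about 0.1 N m of friction (2 N of push 52 mm from the axis) keeps it where it is left.
- selector_axis (a point): Point on the turning axis at mid-height of the red arm, 124 mm above the worktop; x points along the arm. Round it a black hub, 46 mm across, top 136 mm above the worktop.
- selector_tip (a point): Outer end of the red arm, 87 mm from the axis, 124 mm above the worktop. The arm is one bar, 14 mm wide (last 12 mm: 10 mm wide), 18 mm high (115 to 133 mm above the worktop), from the hub to this tip. Only the station's low base lies below it, so a fingertip may stand beside it.
- bottle_orange: White plastic bottle with an orange cap and band, 55 mm across, 98 mm tall, loose in its seat; origin at the centre of its underside, z up. Its cap reaches 106 mm above the worktop.
- bottle_teal: White plastic bottle with a teal cap and band, 55 mm across, 98 mm tall, loose in its seat; origin at the centre of its underside, z up.
- bottle_blue: White plastic bottle with a dark blue cap and band, 48 mm across, 78 mm tall, loose in its seat; origin at the centre of its underside, z up.
- start (a joint): Travel of the green button in m: 0 = up, about 0.006 = fully pressed. Spring return; fully down takes about 4 N.
- start_top (a point): Centre of the top of the green round button, 32 mm across, on a white control box (75 x 75 x 45 mm, fixed, place varies). Press straight down.
- cup_red: Bystander: specimen cup with red lid, 58 mm across, 66 mm tall, loose; origin at the centre of its underside.
- cup_yellow: Bystander: specimen cup with yellow lid, 64 mm across, 66 mm tall, loose; origin at the centre of its underside.

How it is judged:
By the outcome, as a careful person would: the job done as asked, in the order asked, and still so for the second after the job is handed in, with the robot touching nothing.
It also fails if it takes over 45 s, if anything falls off the work surface, if the arm or the gripper's body presses on something with over 40 N, if the wrist force passes 120 N, or if a joint passes its speed limit or range.

## Robot

A 6-joint arm with a two-finger parallel gripper is mounted at the origin on a cart in front of the work surface, level with it; the furniture and walls round the work are solid. World frame = base frame: x ahead of the robot, y to its left, z up, the work surface at z = 0. Lengths are in m, angles in rad, forces in N, time in s.
With the tool pointing down it reaches from about 0.375 to 0.975 m from the base axis. Payload 3.8 kg.
Tool frame: the origin (TCP) lies at the very end of the fingers, on their centre line; the grasp point (between the pads) lies 19 mm behind it; z points along the fingers, x is the direction in which the jaws open and shut, and the axes are right-handed (so a half turn about z gives the same grasp; the last joint's range is limited). The gripper opens to 88 mm and grips with 3 to 60 N. Pads are 18 mm wide; open, the fingers measure 123 mm over their backs; the gripper's body (75 mm by 187 mm) begins 45 mm behind the grasp point.
Start: joints at [1.239, 0.264, 1.604, -0, 1.274, -0.037], TCP at [0.196, 0.646, 0.202] pointing down, gripper open.
Joint ranges: [-2.63, 2.63], [-0.94, 2.18], [0.31, 2.57], [-1.31, 4.45], [0, 2.66], [-2.55, 2.55]. Speed limits (rad/s): [2.57, 2.57, 3.14, 3.14, 3.14, 3.14].

## Interface

Orientations are given as a 3x3 rotation matrix whose columns are the frame's x, y, z axes.
In Python, from rig import arm gives the robot as it stands. The module is installed in compiled form; this text tells all that it offers.
- The arm moves only by the tool send_rows, never from a script. Its argument "targets" is a list that holds one entry, the list of rows, each a list of 7 numbers: the shift along the world's x, y, z in mm, then the turn, a rotation vector about the world's x, y, z in degrees, then the closure, from 0 (fully open) to 1 (shut). A call has 1 to 20 rows; each row is the pose to reach, as a shift and turn from the pose measured when the call began; what a row does not reach only later rows make up. A row lasts 1/10 s, in which the tool goes at most 50 mm and 8.59 degrees, less where a joint would pass 70% of its speed; a pose out of reach is approached as far as the arm can. A call with a gripper value outside its range is refused whole. The fingers move at their own pace and stop on an object; the grip force is fixed at half the most. Time passes only in rows, so rows that repeat a pose let the fingers close. It gives the time, the measured TCP pose, the force and the opening at its end, in the units of the state.
- arm.state(): the state, without advancing time (a new reading comes with each control period).
- arm.read_camera(name): name is "scene" or "top" or "wrist"; returns a dict with "color" (400x640x3 uint8, red, green, blue), "mtx" (3x3 intrinsics, pixels), "xyz" and "attitude" of the camera in the world. Camera axes: x right, y up, looking along -z (the intrinsics and any distortion apply to the point x, -y, -z); pixel columns grow to the right and rows downward; lengths in m; the calibration is good to about 2 mm. A picture is of the moment at which its call begins. There is no depth.
- arm.close_job(): hands the job in, once; it reports no verdict.
The state is a dict: "clock": time; "joint_pos": joint angles; "dq": joint speeds; "tau": joint torques, N m; "tcp_pos": TCP position; "eef_rot": TCP orientation; "ft_force": force on the tool from outside, world axes, zero at the start; "moment": the same for the moment, N m; "width": opening from 0.0 (shut) to 1.0 (fully open).
Only numpy, scipy, OpenCV 4.12 (cv2) and the standard library are available. Lean on these libraries where they do the work, as an engineer would, in place of code of your own. Each camera call takes 0.05 s, during which the arm holds its last target. There are 200 camera calls.

## Working session

There is one attempt and no reset: what is moved stays moved. The work goes in short steps, Python scripts to look and compute and a tool call to move; the robot and the scene stay as the last step left them, time stands still between calls to the robot, and variables do not carry over. Pictures are saved under pics/ and viewed, about 8 in all and at most 12, crops included, and the job is handed in when it is done.

Besides the shell and the picture viewer there is one more tool, called after "Call:" by a JSON object that holds its "fn" and its "kwargs". send_rows: Moves the arm, as the interface text tells. Its arguments: {"type":"object","properties":{"targets":{"type":"array","items":{"type":"array","items":{"type":"array","items":{"type":"number"}}}}},"required":["targets"]}

```bash
mkdir -p pics
cat > h.py <<'E'
import numpy as np, cv2
from rig import arm
def cam(n):
    c=arm.read_camera(n); c['bgr']=cv2.cvtColor(c['color'],cv2.COLOR_RGB2BGR); return c
def ray(c,u,v):
    K=np.array(c['mtx']); d=np.linalg.inv(K)@[u,v,1]; d=np.array([d[0],-d[1],-d[2]])
    return np.array(c['xyz']), np.array(c['attitude'])@d
def onz(c,u,v,z):
    o,d=ray(c,u,v); return o+d*(z-o[2])/d[2]
def proj(c,p):
    q=np.array(c['attitude']).T@(np.array(p)-np.array(c['xyz'])); K=np.array(c['mtx'])
    q=K@[q[0],-q[1],-q[2]]; return q[:2]/q[2]
E
python3 - <<'E'
from h import *
for n in('top','scene'):
    c=cam(n); cv2.imwrite(f'pics/{n}0.png',c['bgr']); print(n,c['xyz'],np.round(c['attitude'],3).tolist(),np.array(c['mtx']).tolist(),[k for k in c])
s=arm.state(); print(s['clock'],s['tcp_pos'],np.round(s['eef_rot'],3).tolist())
E
```

```text
top [0.43387311 0.21613962 1.23347418] [[0.023, 0.998, -0.065], [-1.0, 0.022, -0.021], [-0.02, 0.066, 0.998]] [[432.8838852405811, 0.0, 325.46104777854276], [0.0, 432.8838852405811, 199.48818083758044], [0.0, 0.0, 1.0]] ['color', 'mtx', 'xyz', 'attitude', 'bgr']
scene [ 0.04928098 -0.40153326  1.00183269] [[0.797, 0.455, -0.398], [-0.604, 0.608, -0.514], [0.008, 0.65, 0.76]] [[446.3010219941122, 0.0, 322.1438583624788], [0.0, 446.3010219941122, 205.46601720004944], [0.0, 0.0, 1.0]] ['color', 'mtx', 'xyz', 'attitude', 'bgr']
0.1 [0.19588788 0.64519103 0.20110675] [[0.291, 0.957, -0.001], [0.957, -0.291, -0.002], [-0.002, -0.0, -1.0]]
```

View pics/top0.png

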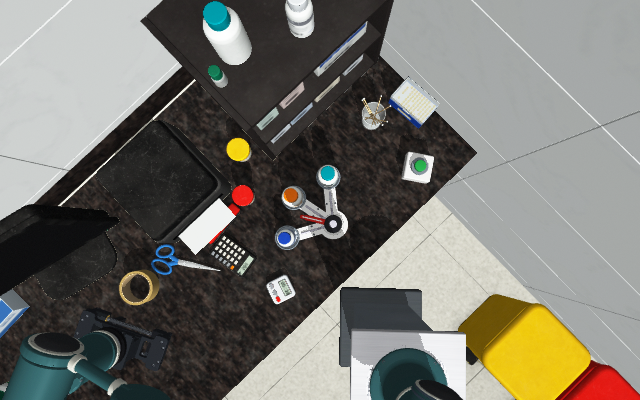

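View pics/scene0.png

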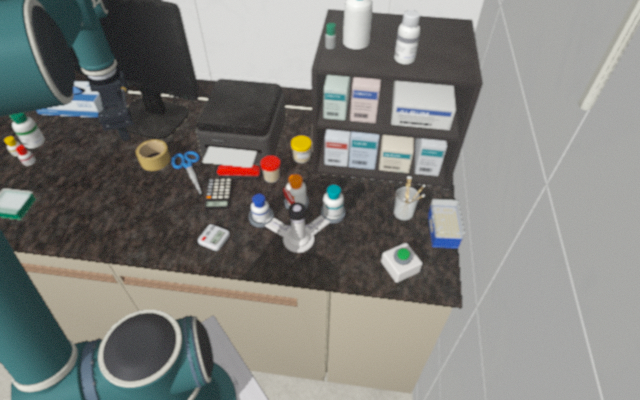

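The top view shows the hub at about (333,223), with orange at (292,196) in the middle seat, blue at (287,238), teal at (328,175) and the button at (420,166). The red arm lies between orange and blue. Next I'll measure these.

```bash
cat >> h.py <<'E'
def blob(c,lo,hi,box):
    x0,y0,x1,y1=box; h=cv2.cvtColor(c['bgr'],cv2.COLOR_BGR2HSV)
    m=cv2.inRange(h,np.array(lo),np.array(hi)); k=np.zeros_like(m); k[y0:y1,x0:x1]=m[y0:y1,x0:x1]
    n,l,s,ce=cv2.connectedComponentsWithStats(k); i=1+np.argmax(s[1:,4]); return ce[i],s[i],(l==i)
E
python3 - <<'E'
from h import *
c=cam('top')
for n,lo,hi,box,z in [('orange',(5,150,80),(18,255,255),(270,180,310,215),.106),('teal',(85,120,80),(100,255,255),(310,160,345,190),.106),('blue',(105,120,60),(130,255,255),(270,225,305,250),.086),('green',(50,100,60),(85,255,255),(400,150,440,185),.05),
 ('hub',(0,0,0),(179,255,70),(322,212,345,236),.136),('red',(0,130,60),(4,255,255),(296,205,335,235),.133),('cupred',(0,130,60),(4,255,255),(225,180,258,208),.066),('cupyel',(22,130,60),(35,255,255),(225,135,255,165),.066)]:
    ce,s,m=blob(c,lo,hi,box); p=onz(c,*ce,z); print(n,ce.round(1),s,p.round(4))
cv2.imwrite('pics/crop.png',cv2.resize(c['bgr'][150:260,260:440],None,fx=4.4,fy=4.4,interpolation=cv2.INTER_CUBIC))
E
```

```text
orange [290.5 194.9] [284 188  14  14 153] [0.5175 0.3322 0.106 ]
teal [327.4 173. ] [321 166  14  15 161] [0.5772 0.2368 0.106 ]
blue [284.  237.7] [278 232  13  12 121] [0.4051 0.3481 0.086 ]
green [419.7 165.3] [414 160  12  12 117] [ 0.6105 -0.0148  0.05  ]
hub [332.6 223.6] [324 215  18  18 197] [0.4448 0.2202 0.136 ]
red [312.6 218.8] [300 214  25  11 106] [0.4557 0.2712 0.133 ]
cupred [241.3 196. ] [228 185  26  23 403] [0.5146 0.4699 0.066 ]
cupyel [237.8 148.9] [226 138  24  23 442] [0.6435 0.4842 0.066 ]
```

View pics/crop.png

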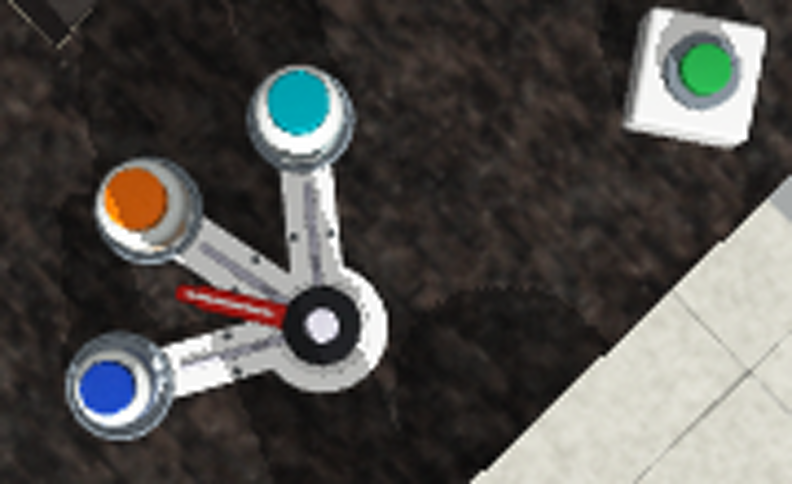

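The seats measure 50° apart at a 133.5 mm radius, so orange is at a yaw of 57.1°. The red arm is at about 78° and has to go about 21° clockwise. I'll shut the gripper and move beside the arm on its counterclockwise side, staying high at first.

Call:
{"fn": "send_rows", "kwargs": {"targets": [[[20,-33,10,0,0,1,1],[40,-66,10,0,0,2,1],[60,-99,10,0,0,3,1],[80,-132,10,0,0,4,1],[100,-165,10,0,0,5,1],[120,-198,10,0,0,5,1],[140,-231,5,0,0,5,1],[160,-264,0,0,0,5,1],[180,-297,0,0,0,5,1],[200,-330,0,0,0,5,1],[217,-355,0,0,0,5,1],[217,-355,0,0,0,5,1],[217,-355,0,0,0,5,1],[217,-355,0,0,0,5,1]]]}}

```text
clock: 1.55
tcp_pos: [0.4124, 0.2909, 0.2011]
eef_rot: [[0.206, 0.979, -0.001], [0.979, -0.206, -0.001], [-0.002, -0.001, -1.0]]
ft_force: [0.4, 0.3, -0.0]
width: 0.006
```

Run:
```python
from h import *
c=cam('wrist'); cv2.imwrite('pics/w1.png',c['bgr'])
s=arm.state(); print(s['clock'],s['tcp_pos'],s['width'],s['ft_force'],np.round(s['eef_rot'],3).tolist())
for n,p in dict(hub=(.4448,.2202,.136),orange=(.5175,.3322,.106),tip=(.463,.305,.133),tcp=s['tcp_pos']).items(): print(n,proj(c,p))
```

```text
1.6 [0.41230955 0.29112046 0.20115095] 0.006283746895413667 [ 0.27738543 -0.45310368 -0.88252037] [[0.205, 0.979, -0.001], [0.979, -0.205, -0.001], [-0.002, -0.001, -1.0]]
hub [255.70126586 246.84256376]
orange [381.75863301 274.63300782]
tip [349.58926362 245.77732404]
tcp [323.98579007 229.26742487]
```

View pics/w1.png

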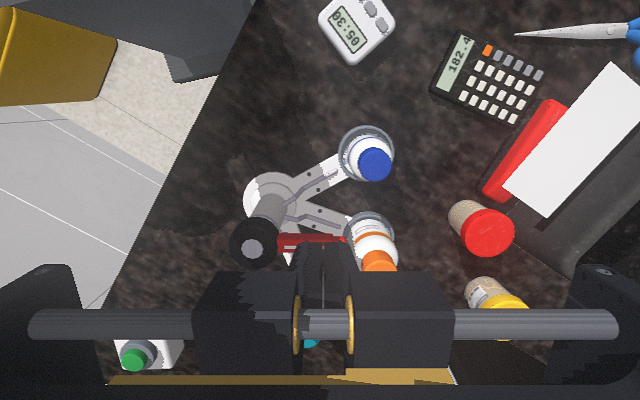

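The wrist view agrees with the top view: hub at about (253,241), arm up to (345,240), and the shut fingers on the counterclockwise side. Now I'll descend beside the arm.

Call:
{"fn": "send_rows", "kwargs": {"targets": [[[0,0,-20,0,0,0,1],[0,0,-40,0,0,0,1],[0,0,-60,0,0,0,1],[0,0,-75,0,0,0,1],[0,0,-87,0,0,0,1],[0,0,-87,0,0,0,1],[0,0,-87,0,0,0,1]]]}}

```text
clock: 2.3
tcp_pos: [0.4124, 0.2915, 0.1143]
eef_rot: [[0.205, 0.979, -0.001], [0.979, -0.205, -0.001], [-0.002, -0.0, -1.0]]
ft_force: [0.4, -0.0, 0.2]
width: 0.004
```

Call:
{"fn": "send_rows", "kwargs": {"targets": [[[5,-1,0,0,0,0,1],[10,-2,0,0,0,0,1],[15,-3,0,0,0,0,1],[20,-4.5,0,0,0,0,1],[24,-5.5,0,0,0,0,1],[28,-6.5,0,0,0,0,1],[30,-7,0,0,0,0,1],[32,-7,0,0,0,-2,1],[34,-7,0,0,0,-4,1],[36,-7,0,0,0,-5.5,1],[38,-7.2,0,0,0,-7,1],[40,-7.4,0,0,0,-9,1],[42,-7.6,0,0,0,-11,1],[44,-8,0,0,0,-13,1],[46,-8.4,0,0,0,-14.5,1],[48,-9,0,0,0,-16.5,1],[50,-9.3,0,0,0,-18,1],[50,-9.3,0,0,0,-18,1],[50,-9.3,0,0,0,-18,1]]]}}

```text
clock: 4.2
tcp_pos: [0.4624, 0.2822, 0.1143]
eef_rot: [[0.497, 0.868, -0.001], [0.868, -0.497, -0.001], [-0.002, -0.001, -1.0]]
ft_force: [-0.2, -0.3, 0.0]
width: 0.006
```

Run:
```python
from h import *
c=cam('top'); d=cam('wrist')
a=cv2.resize(c['bgr'][150:260,260:440],(720,440),interpolation=cv2.INTER_CUBIC); cv2.imwrite('pics/p2.png',a)
s=arm.state(); print(s['clock'],s['tcp_pos'],s['ft_force'])
h=cv2.cvtColor(d['bgr'],cv2.COLOR_BGR2HSV);cv2.imwrite('pics/w2.png',d['bgr'])
```

```text
4.3 [0.46224648 0.28215701 0.11430233] [-0.78625645 -0.17815267 -0.29875145]
```

View pics/w2.png

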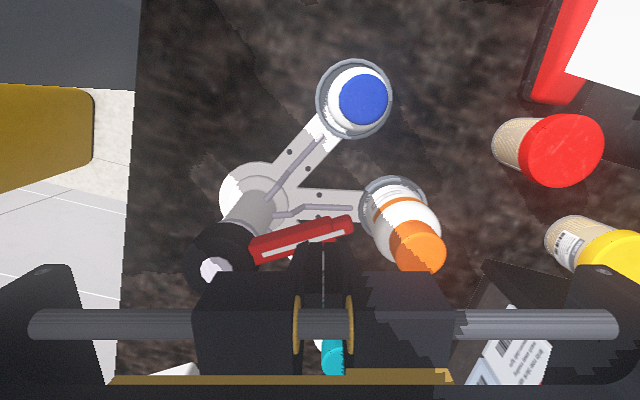

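The wrist view still shows the red arm at about its old angle, running from (215,265) to (350,225), and the force is near zero. I'll check the top view.

View pics/p2.png

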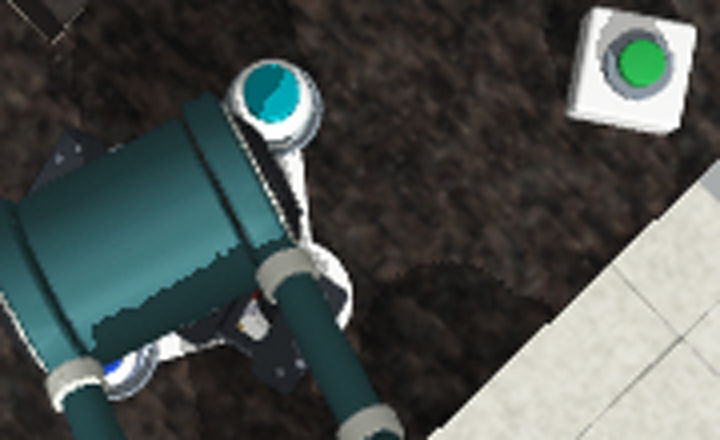

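Run:
```python
from h import *
d=cam('wrist'); s=arm.state(); print(d['xyz'],np.round(d['attitude'],3).tolist(), s['tcp_pos'])
R=np.array(s['eef_rot']);t=np.array(s['tcp_pos'])
for n,p in dict(hub=(.4448,.2202,.136),orange=(.5175,.3322,.106),teal=(.5772,.2368,.106),blue=(.4051,.3481,.086)).items(): print(n,proj(d,p))
for q in [(0,0,0),(0,.009,0),(0,-.009,0),(.0175,0,0),(0,0,-.03)]: print(q,proj(d,t+R@q))
for nm,ax in (('78',78),('60',60)):
  a=np.radians(ax); print(nm,proj(d,np.array([.4448+.087*np.cos(a),.2202+.087*np.sin(a),.133])))
```

```text
[0.39179767 0.32211843 0.29809923] [[0.497, -0.825, -0.269], [0.868, 0.472, 0.156], [-0.002, -0.311, 0.95]] [0.46226538 0.28219939 0.11432976]
hub [222.09670307 266.81212344]
orange [422.66837916 254.14271885]
teal [345.25328477 362.28373014]
blue [366.81133169  99.07544822]
(0, 0, 0) [323.80879378 229.14647551]
(0, 0.009, 0) [323.79749062 241.39379085]
(0, -0.009, 0) [323.82041896 216.55024593]
(0.0175, 0, 0) [350.07755648 229.14223542]
(0, 0, -0.03) [323.97457079 250.45800883]
78 [358.05396899 224.9861738 ]
60 [363.15190718 264.84860958]
```

Run:
```python
import cv2,numpy as np
a=[cv2.resize(cv2.imread(f'pics/w{i}.png')[190:320,190:420],(800,452)) for i in (1,2)]
o=np.vstack(a); o=cv2.convertScaleAbs(cv2.resize(o,(530,600)),alpha=1.6,beta=20); cv2.imwrite('pics/z.png',o)
```

```text
(no output)
```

View pics/z.png

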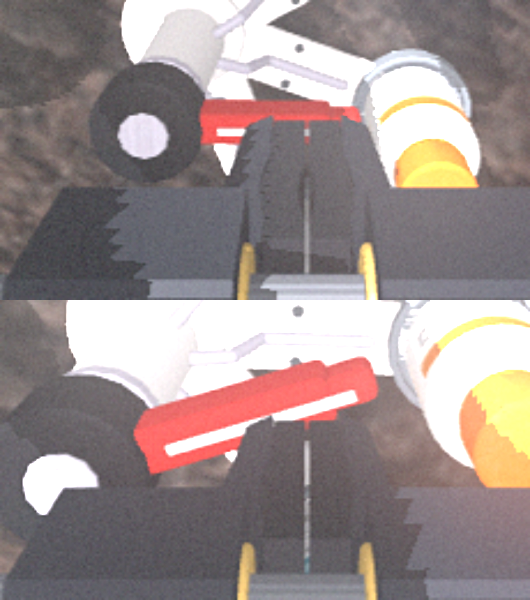

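Run:
```python
from h import *
d=cam('scene'); s=arm.state(); R=np.array(s['eef_rot']);t=np.array(s['tcp_pos'])
x0,y0=225,150
for q in [(0,0,0),(0,-.009,0),(0,0,-.03)]: print(q,(proj(d,t+R@q)-[x0,y0])*5.7)
for a in (78,60):
  a=np.radians(a); print((proj(d,[.4448+.087*np.cos(a),.2202+.087*np.sin(a),.124])-[x0,y0])*5.7)
print((proj(d,[.4448,.2202,.136])-[x0,y0])*5.7)
o=cv2.resize(d['bgr'][y0:y0+100,x0:x0+140],None,fx=5.7,fy=5.7,interpolation=cv2.INTER_CUBIC); cv2.imwrite('pics/s3.png',cv2.convertScaleAbs(o,alpha=1.4,beta=20))
```

```text
(0, 0, 0) [358.91308069 257.81989363]
(0, -0.009, 0) [339.69296171 259.56412368]
(0, 0, -0.03) [355.63811156 214.1154419 ]
[331.22115516 214.2104119 ]
[387.57264664 202.69131776]
[402.65285825 325.85193582]
```

View pics/s3.png

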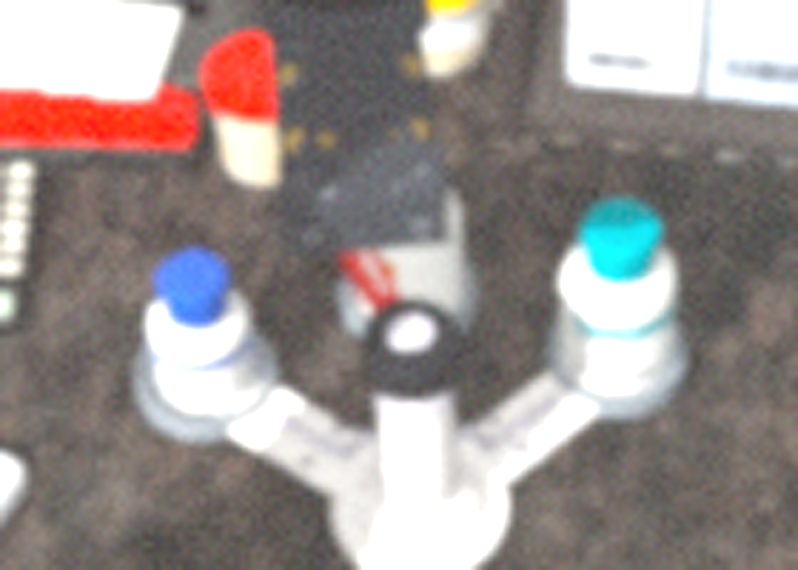

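The force stayed at zero, and both views show the arm still at 78° with the finger end above it. With the jaws shut, the fingers seem to end about 20 to 35 mm higher than the reported TCP. The space beside the arm is free further down, clear of the bottles at this radius, so I'll back off, go lower and check.

Call:
{"fn": "send_rows", "kwargs": {"targets": [[[-10,2,0,0,0,4,1],[-20,4,0,0,0,8,1],[-30,6,0,0,0,12,1],[-40,7.5,0,0,0,16,1],[-50,9,0,0,0,18,1],[-54,9,0,0,0,18,1],[-54,9,-8,0,0,18,1],[-54,9,-16,0,0,18,1],[-54,9,-24,0,0,18,1],[-54,9,-32,0,0,18,1],[-54,9,-32,0,0,18,1],[-54,9,-32,0,0,18,1]]]}}

```text
clock: 5.6
tcp_pos: [0.4081, 0.291, 0.0818]
eef_rot: [[0.205, 0.979, -0.002], [0.979, -0.205, -0.002], [-0.002, -0.001, -1.0]]
ft_force: [0.3, -0.5, 0.0]
width: 0.004
```

Run:
```python
from h import *
d=cam('wrist'); e=cam('scene')
a=cv2.resize(d['bgr'][170:320,190:420],None,fx=3,fy=3); b=cv2.resize(e['bgr'][160:260,235:335],(450,450)); o=np.hstack([a[:450],b])
o=cv2.resize(o,(798,int(450*798/o.shape[1]))); cv2.imwrite('pics/s4.png',cv2.convertScaleAbs(o,alpha=1.5,beta=20))
s=arm.state(); print(s['tcp_pos'],s['ft_force'],s['clock']); R=np.array(s['eef_rot']);t=np.array(s['tcp_pos'])
print((proj(d,t)-[190,170])*3*798/1140,(proj(e,t)-[235,160])*4.5*.7+[483,0])
```

```text
[0.40858421 0.29133244 0.08252579] [-0.51852531  0.71056045  0.50034442] 5.7
[282.35092586 126.92097443] [593.58702513 157.64850333]
```

View pics/s4.png

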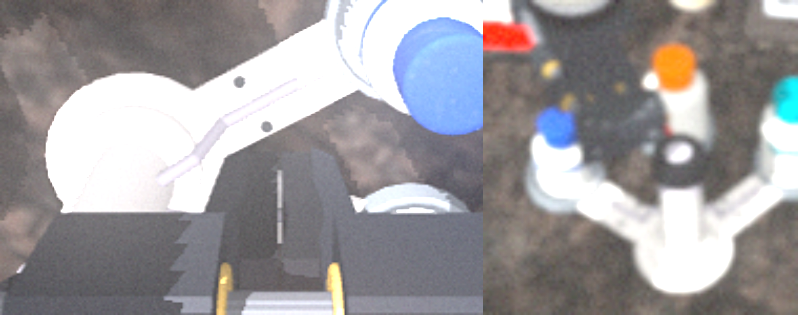

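The finger is now low on the counterclockwise side, touching nothing. I'll repeat the push in smaller pieces and watch the force.

Call:
{"fn": "send_rows", "kwargs": {"targets": [[[6,-1,0,0,0,0,1],[12,-2.5,0,0,0,0,1],[18,-4,0,0,0,0,1],[23,-5,0,0,0,0,1],[27,-6,0,0,0,0,1],[31,-6.5,0,0,0,0,1],[34,-7,0,0,0,0,1],[36,-7,0,0,0,-2,1],[38,-7,0,0,0,-4,1],[40,-7,0,0,0,-5.5,1]]]}}

```text
clock: 6.7
tcp_pos: [0.4481, 0.2845, 0.0824]
eef_rot: [[0.299, 0.954, -0.002], [0.954, -0.299, -0.001], [-0.002, -0.001, -1.0]]
ft_force: [-1.4, 1.3, 1.9]
width: 0.006
```

Call:
{"fn": "send_rows", "kwargs": {"targets": [[[2,-0.2,0,0,0,-1.5,1],[4,-0.4,0,0,0,-3.5,1],[6,-0.6,0,0,0,-5.5,1],[8,-1,0,0,0,-7.5,1]]]}}

```text
clock: 7.1
tcp_pos: [0.4561, 0.2837, 0.0825]
eef_rot: [[0.422, 0.906, -0.002], [0.906, -0.422, -0.0], [-0.001, -0.002, -1.0]]
ft_force: [-2.4, 0.7, 0.8]
width: 0.007
```

Run:
```python
from h import *
d=cam('wrist'); cv2.imwrite('pics/w5.png',d['bgr']); s=arm.state(); print(s['ft_force'],s['tcp_pos'])
h=cv2.cvtColor(d['bgr'],cv2.COLOR_BGR2HSV); m=cv2.inRange(h,np.array((0,150,60)),np.array((4,255,255)))[180:310,200:400]; ys,xs=np.nonzero(m); print(len(xs), (xs.min()+200,xs.max()+200,ys.min()+180,ys.max()+180) if len(xs) else '')
```

```text
[-1.02460594  1.06524945  0.44763799] [0.4564873  0.283609   0.08249424]
0
```

There is now about 2 N of contact force, so the arm is moving. I'll go on to 60° nominal, then back off and measure.

Call:
{"fn": "send_rows", "kwargs": {"targets": [[[2,-0.6,0,0,0,-1.7,1],[4,-1.2,0,0,0,-3.3,1],[6,-1.8,0,0,0,-5,1],[6,-1.8,0,0,0,-5,1],[0,2,0,0,0,-5,1],[-10,9,0,0,0,-5,1],[-25,18,0,0,0,-5,1],[-35,24,10,0,0,-5,1],[-40,28,40,0,0,-5,1],[-60,40,75,0,0,-5,1],[-90,70,110,0,0,-5,1],[-120,100,120,0,0,-5,1],[-150,130,120,0,0,-5,1],[-180,160,120,0,0,-5,1],[-180,160,120,0,0,-5,1]]]}}

```text
clock: 8.65
tcp_pos: [0.2722, 0.4468, 0.2038]
eef_rot: [[0.496, 0.869, -0.002], [0.869, -0.496, 0.002], [0.001, -0.003, -1.0]]
ft_force: [0.4, -0.3, -0.0]
width: 0.004
```

```bash
cat > meas.py <<'E'
from h import *
c=cam('top'); cv2.imwrite('pics/t6.png',c['bgr'])
s=arm.state(); print(s['clock'],s['tcp_pos'])
P={}
for n,lo,hi,box,z in [('orange',(5,150,80),(18,255,255),(270,180,310,215),.106),('teal',(85,120,80),(100,255,255),(310,160,345,190),.106),('blue',(105,120,60),(130,255,255),(270,225,305,250),.086),('hub',(0,0,0),(179,255,70),(322,212,345,236),.136),('red',(0,130,60),(4,255,255),(296,190,335,235),.133)]:
    try: ce,st,m=blob(c,lo,hi,box)
    except Exception: print(n,'none');continue
    P[n]=onz(c,*ce,z)[:2]; print(n,ce.round(1),st,P[n].round(4))
    if n=='red':
        v,u=np.nonzero(m); q=np.array([onz(c,a,b,.133)[:2] for a,b in zip(u,v)]); w=cv2.fitLine(q.astype(np.float32),cv2.DIST_L2,0,.001,.001).ravel(); print('fit',np.degrees(np.arctan2(w[1],w[0])))
hub=np.array([.4448,.2202])
for n,p in P.items(): d=p-hub; print(n,'ang',np.degrees(np.arctan2(d[1],d[0])).round(2))
E
python3 meas.py
```

```text
8.7 [0.27388056 0.44512958 0.20334645]
orange [290.5 194.8] [284 188  14  14 151] [0.5177 0.3322]
teal [327.4 172.8] [321 166  14  15 158] [0.5775 0.2368]
blue [284.  237.7] [278 232  13  12 121] [0.4051 0.3481]
hub [332.6 223.6] [324 215  18  18 201] [0.4448 0.2201]
red [315.6 212.7] [304 205  23  17  96] [0.4715 0.2642]
fit 58.63657
orange ang 56.94
teal ang 7.13
blue ang 107.24
hub ang -102.09
red ang 58.75
```

The arm is at 58.7° and the target is 57.1°, so 1.6° remains. I'll nudge it the last bit by repeating the known contact pose, rotated by −1.6°, then back off and go on to the button.

Call:
{"fn": "send_rows", "kwargs": {"targets": [[[30,-29,0,0,0,0,1],[60,-58,0,0,0,0,1],[90,-88,0,0,0,-1,1],[120,-118,0,0,0,-1.8,1],[151,-148,0,0,0,-1.8,1],[151,-148,-40,0,0,-1.8,1],[151,-148,-80,0,0,-1.8,1],[151,-148,-121,0,0,-1.8,1],[160,-151,-121,0,0,-1.8,1],[170,-155,-121,0,0,-1.8,1],[180,-160,-121,0,0,-1.8,1],[186,-162,-121,0,0,-1.8,1]]]}}

```text
clock: 9.9
tcp_pos: [0.4634, 0.2836, 0.0855]
eef_rot: [[0.524, 0.852, 0.004], [0.852, -0.524, 0.003], [0.004, 0.002, -1.0]]
ft_force: [0.3, 0.4, 0.4]
width: 0.004
```

Call:
{"fn": "send_rows", "kwargs": {"targets": [[[0.5,-1,-2,0,0,0,1],[0.8,-2.2,-3,0,0,0,1],[0.8,-2.2,-3,0,0,0,1],[0.8,-2.2,-3,0,0,0,1]]]}}

```text
clock: 10.3
tcp_pos: [0.4641, 0.2815, 0.0826]
eef_rot: [[0.524, 0.852, 0.004], [0.852, -0.524, 0.003], [0.004, 0.002, -1.0]]
ft_force: [-0.3, -0.5, 0.7]
width: 0.007
```

Run:
```python
from h import *
s=arm.state(); print(s['tcp_pos'],s['ft_force'],np.round(s['eef_rot'],3).tolist())
```

```text
[0.46414961 0.28145202 0.08259682] [-0.34741216 -0.48757433  0.68072715] [[0.524, 0.852, 0.004], [0.852, -0.524, 0.003], [0.004, 0.002, -1.0]]
```

Back off and measure again.

Call:
{"fn": "send_rows", "kwargs": {"targets": [[[-8,5,0,0,0,0,1],[-20,10,0,0,0,0,1],[-38,15,0,0,0,0,1],[-39,15,40,0,0,0,1],[-40,16,80,0,0,0,1],[-60,40,120,0,0,0,1],[-90,70,120,0,0,0,1],[-120,100,120,0,0,0,1],[-150,130,120,0,0,0,1],[-180,160,120,0,0,0,1],[-190,165,120,0,0,0,1],[-190,165,120,0,0,0,1]]]}}

```text
clock: 11.5
tcp_pos: [0.2715, 0.4468, 0.2023]
eef_rot: [[0.52, 0.854, 0.003], [0.854, -0.52, 0.002], [0.003, 0.002, -1.0]]
ft_force: [1.2, 0.2, 0.1]
width: 0.009
```

```bash
python3 meas.py
```

```text
11.55 [0.27277582 0.4460864  0.20228174]
orange [290.5 194.8] [284 188  14  14 151] [0.5177 0.3322]
teal [327.5 172.8] [321 166  14  15 157] [0.5775 0.2367]
blue [284.  237.7] [278 232  13  12 121] [0.4051 0.3481]
hub [332.7 223.6] [324 215  18  18 201] [0.4447 0.22  ]
red [316.  212.2] [305 204  22  17  94] [0.4728 0.2631]
fit 56.55556
orange ang 56.94
teal ang 7.08
blue ang 107.24
hub ang -121.92
red ang 56.89
```

The arm is at 56.9° and orange at 56.9–57.1°. Next I'll triangulate the button and move above it.

Run:
```python
from h import *
R=[]
for n,box in(('top',(400,150,440,185)),('scene',(385,240,420,270))):
    c=cam(n); ce,s,m=blob(c,(50,100,60),(85,255,255),box); print(n,ce,s); R.append(ray(c,*ce))
    print(onz(c,*ce,.05))
    ax=cv2.resize(c['bgr'][box[1]-10:box[3]+15,box[0]-15:box[2]+15],(380,330),interpolation=cv2.INTER_CUBIC); R.append(ax)
(o1,d1),a,(o2,d2),b=R
d1/=np.linalg.norm(d1);d2/=np.linalg.norm(d2)
t=np.linalg.lstsq(np.c_[d1,-d2],o2-o1,rcond=None)[0]; p,q=o1+d1*t[0],o2+d2*t[1]; print((p+q)/2,p-q)
cv2.imwrite('pics/b7.png',np.hstack([a,b]))
```

```text
top [419.75       165.37068966] [414 160  12  12 116]
[ 0.61039334 -0.01489356  0.05      ]
scene [403.16071429 253.89285714] [397 249  13  11 112]
[ 0.61495348 -0.01293157  0.05      ]
[ 0.61057162 -0.01458148  0.05548653] [-0.00190974  0.00140867 -0.00055984]
```

View pics/b7.png

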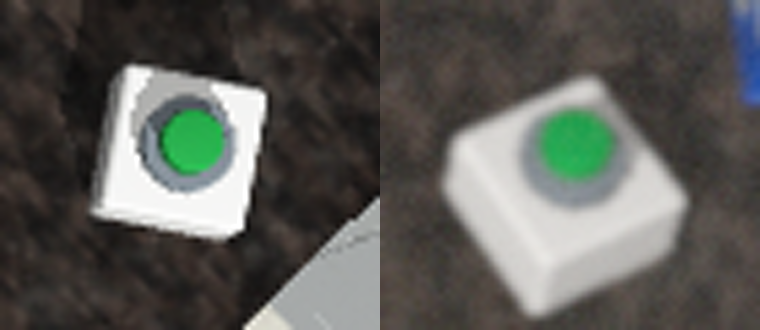

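The button top is at about (0.610, −0.015, 0.055–0.06) and stands proud of its collar in both views. I'll move above it.

Call:
{"fn": "send_rows", "kwargs": {"targets": [[[20,-28,30,0,0,0,1],[42,-57,30,0,0,0,1],[65,-88,30,0,0,0,1],[88,-120,30,0,0,0,1],[111,-152,30,0,0,0,1],[134,-184,30,0,0,0,1],[157,-215,30,0,0,0,1],[180,-246,30,0,0,0,1],[203,-278,30,0,0,0,1],[226,-310,30,0,0,0,1],[249,-342,20,0,0,0,1],[272,-373,0,0,0,0,1],[295,-404,-20,0,0,0,1],[318,-435,-40,0,0,0,1],[337,-461,-60,0,0,0,1],[337,-461,-80,0,0,0,1],[337,-461,-90,0,0,0,1],[337,-461,-90,0,0,0,1]]]}}

```text
clock: 13.45
tcp_pos: [0.6092, -0.0165, 0.1102]
eef_rot: [[0.525, 0.851, -0.0], [0.851, -0.525, 0.002], [0.002, -0.001, -1.0]]
ft_force: [0.8, 1.0, -0.2]
width: 0.008
```

Run:
```python
from h import *
s=arm.state(); print(s['clock'],s['tcp_pos'],s['ft_force'])
for n,(x,y) in (('scene',(340,190)),('wrist',(200,150))):
    c=cam(n); print(n,(proj(c,s['tcp_pos'])-[x,y])*(3.2 if n=='scene' else 1.9),(proj(c,[.6105,-.0148,.057])-[x,y])*(3.2 if n=='scene' else 1.9))
    if n=='scene': a=cv2.resize(c['bgr'][190:315,340:465],(400,400))
    else: b=cv2.resize(c['bgr'][150:360,200:410],(400,400))
cv2.imwrite('pics/b8.png',cv2.convertScaleAbs(np.hstack([a,b]),alpha=1.4,beta=20))
```

```text
13.45 [ 0.60923389 -0.0165337   0.11022295] [ 0.80049509  1.01463829 -0.23170458]
scene [211.40064643 166.83280533] [200.98305321 203.81705665]
wrist [232.41861847 146.99647098] [237.08274924  99.01165072]
```

View pics/b8.png

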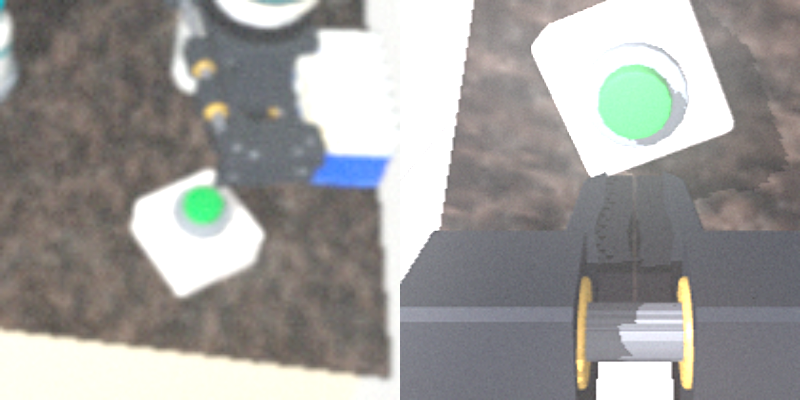

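The end of the finger again appears above the reported TCP by about 37 mm in the wrist view, which fits the push. I'll descend over the button in small steps and watch the vertical force.

Call:
{"fn": "send_rows", "kwargs": {"targets": [[[1.3,1.7,-10,0,0,0,1],[1.3,1.7,-20,0,0,0,1],[1.3,1.7,-30,0,0,0,1],[1.3,1.7,-36,0,0,0,1],[1.3,1.7,-42,0,0,0,1],[1.3,1.7,-46,0,0,0,1],[1.3,1.7,-48,0,0,0,1],[1.3,1.7,-48,0,0,0,1]]]}}

```text
clock: 14.35
tcp_pos: [0.6123, -0.014, 0.0646]
eef_rot: [[0.524, 0.852, 0.004], [0.852, -0.524, 0.002], [0.004, 0.003, -1.0]]
ft_force: [-0.4, 0.6, -1.2]
width: 0.007
```

Call:
{"fn": "send_rows", "kwargs": {"targets": [[[0,0,-2,0,0,0,1],[0,0,-4,0,0,0,1],[0,0,-4,0,0,0,1]]]}}

```text
clock: 14.65
tcp_pos: [0.6122, -0.014, 0.0604]
eef_rot: [[0.524, 0.852, 0.004], [0.852, -0.524, 0.002], [0.004, 0.002, -1.0]]
ft_force: [0.1, -0.5, -0.4]
width: 0.006
```

Call:
{"fn": "send_rows", "kwargs": {"targets": [[[-1,0,-2,0,0,0,1],[-1,0,-4,0,0,0,1],[-1,0,-6,0,0,0,1],[-1,0,-6,0,0,0,1]]]}}

```text
clock: 15.05
tcp_pos: [0.6108, -0.014, 0.054]
eef_rot: [[0.524, 0.852, 0.003], [0.852, -0.524, 0.002], [0.003, 0.002, -1.0]]
ft_force: [-0.6, -0.3, -0.0]
width: 0.005
```

Call:
{"fn": "send_rows", "kwargs": {"targets": [[[0,0,-2,0,0,0,1],[0,0,-4,0,0,0,1],[0,0,-4,0,0,0,1]]]}}

```text
clock: 15.35
tcp_pos: [0.6105, -0.0139, 0.0495]
eef_rot: [[0.524, 0.852, 0.002], [0.852, -0.524, 0.002], [0.003, 0.001, -1.0]]
ft_force: [0.8, -0.4, 0.3]
width: 0.006
```

Run:
```python
from h import *
s=arm.state(); print(s['clock'],s['tcp_pos'],s['ft_force'])
c=cam('wrist'); ce,st,m=blob(c,(50,60,60),(85,255,255),(200,100,450,300)); print(ce,st,proj(c,[.6105,-.0148,.057]),proj(c,s['tcp_pos'])); cv2.imwrite('pics/b9.png',c['bgr'])
```

```text
15.35 [ 0.61046873 -0.01393816  0.04951048] [ 0.76733793 -0.43565114  0.32042845]
[319.82228916 229.08433735] [ 295  211   51   51 1328] [322.71170508 234.49387631] [323.75780689 229.07473769]
```

At TCP z 0.0495 the button is still fully visible and untouched, which confirms the offset. I'll carry on down.

Call:
{"fn": "send_rows", "kwargs": {"targets": [[[0,-0.8,-3,0,0,0,1],[0,-0.8,-6,0,0,0,1],[0,-0.8,-9,0,0,0,1],[0,-0.8,-11,0,0,0,1],[0,-0.8,-11,0,0,0,1]]]}}

```text
clock: 15.9
tcp_pos: [0.6102, -0.0147, 0.0381]
eef_rot: [[0.524, 0.852, 0.002], [0.852, -0.524, 0.002], [0.003, 0.0, -1.0]]
ft_force: [0.5, 0.3, -0.2]
width: 0.006
```

Call:
{"fn": "send_rows", "kwargs": {"targets": [[[0,0,-2,0,0,0,1],[0,0,-4,0,0,0,1],[0,0,-6,0,0,0,1],[0,0,-6,0,0,0,1]]]}}

```text
clock: 16.3
tcp_pos: [0.6099, -0.0147, 0.0317]
eef_rot: [[0.524, 0.852, 0.001], [0.852, -0.524, 0.002], [0.002, -0.0, -1.0]]
ft_force: [0.1, -0.3, -0.6]
width: 0.006
```

Call:
{"fn": "send_rows", "kwargs": {"targets": [[[0,0,-2,0,0,0,1],[0,0,-4,0,0,0,1],[0,0,-4,0,0,0,1]]]}}

```text
clock: 16.6
tcp_pos: [0.6103, -0.0147, 0.0279]
eef_rot: [[0.524, 0.852, 0.002], [0.852, -0.524, 0.002], [0.003, 0.0, -1.0]]
ft_force: [0.2, 0.2, 2.2]
width: 0.002
```

```bash
cat > g.py <<'E'
from h import *
s=arm.state(); print(s['clock'],s['tcp_pos'],s['ft_force'])
c=cam('wrist'); ce,st,m=blob(c,(50,60,60),(85,255,255),(200,100,450,300)); print(ce,st)
E
python3 g.py
```

```text
16.6 [ 0.61025486 -0.01471592  0.02794127] [0.21872394 0.17894044 2.20474368]
[320.38461538 234.77358491] [294 224  54  26 689]
```

Contact: 2.2 N at z 0.028. I'll keep pressing in 1 mm steps.

Call:
{"fn": "send_rows", "kwargs": {"targets": [[[0,0,-1,0,0,0,1],[0,0,-2,0,0,0,1],[0,0,-2,0,0,0,1]]]}}

```text
clock: 16.95
tcp_pos: [0.6102, -0.0147, 0.0261]
eef_rot: [[0.524, 0.852, 0.002], [0.852, -0.524, 0.002], [0.003, 0.0, -1.0]]
ft_force: [-0.6, -0.3, 3.1]
width: 0.004
```

Call:
{"fn": "send_rows", "kwargs": {"targets": [[[0,0,-1,0,0,0,1],[0,0,-2,0,0,0,1],[0,0,-2,0,0,0,1]]]}}

```text
clock: 17.25
tcp_pos: [0.6103, -0.0147, 0.025]
eef_rot: [[0.524, 0.852, 0.002], [0.852, -0.524, 0.002], [0.003, 0.0, -1.0]]
ft_force: [-2.7, 0.3, 8.2]
width: 0.005
```

The force has risen to 8.2 N and the finger has stopped short of its target, so the button is bottomed. One small confirming press, then lift away.

Call:
{"fn": "send_rows", "kwargs": {"targets": [[[0,0,-1.5,0,0,0,1],[0,0,-1.5,0,0,0,1]]]}}

```text
clock: 17.45
tcp_pos: [0.6103, -0.0147, 0.0249]
eef_rot: [[0.524, 0.852, 0.002], [0.852, -0.524, 0.002], [0.003, 0.0, -1.0]]
ft_force: [-4.9, -0.0, 11.6]
width: 0.008
```

Call:
{"fn": "send_rows", "kwargs": {"targets": [[[0,0,5,0,0,0,1],[0,0,15,0,0,0,1],[0,0,30,0,0,0,1],[0,0,60,0,0,0,1],[0,0,90,0,0,0,1],[-20,-30,120,0,0,0,1],[-50,-65,130,0,0,0,1],[-80,-100,130,0,0,0,1],[-110,-130,130,0,0,0,1],[-140,-160,130,0,0,0,1],[-140,-160,130,0,0,0,1],[-140,-160,130,0,0,0,1]]]}}

```text
clock: 18.65
tcp_pos: [0.4702, -0.1754, 0.1557]
eef_rot: [[0.526, 0.851, 0.003], [0.851, -0.526, 0.002], [0.003, 0.002, -1.0]]
ft_force: [-1.0, -0.1, -0.2]
width: 0.001
```

```bash
python3 meas.py
python3 - <<'E'
from h import *
for n,box in(('top',(400,150,440,185)),('scene',(385,240,420,270))):
    c=cam(n)
    try:
        ce,s,m=blob(c,(50,100,60),(85,255,255),box); print(n,ce,s)
    except Exception: print(n,'hidden')
c=cam('top')
for lo,hi,b in (((0,130,60),(4,255,255),(225,180,258,208)),((22,130,60),(35,255,255),(225,135,255,165))): print(blob(c,lo,hi,b)[0])
E
```

```text
18.7 [ 0.470829   -0.17478168  0.15563424]
orange [290.4 194.7] [284 188  14  14 149] [0.5179 0.3323]
teal [327.4 172.9] [321 166  14  15 160] [0.5773 0.2368]
blue [284.  237.7] [278 232  13  12 121] [0.4051 0.3481]
hub [332.7 223.6] [324 215  18  18 200] [0.4447 0.2199]
red [316.  212.2] [305 204  22  17  94] [0.4728 0.2631]
fit 56.55556
orange ang 56.89
teal ang 7.13
blue ang 107.24
hub ang -114.16
red ang 56.89
top [419.75       165.37068966] [414 160  12  12 116]
scene [400.9        256.26666667] [398 254   7   6  30]
[241.31127451 195.98529412]
[237.78231293 148.90929705]
```

View pics/t6.png

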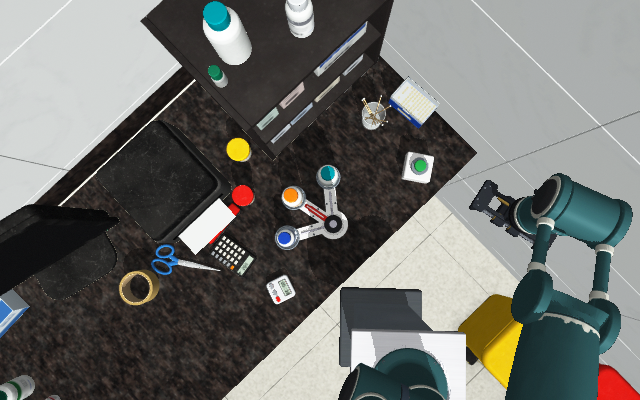

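The arm points at the orange cap, the button is back up at (420,165), and the bottles and cups are where they were. The robot is clear, so I'll hand in.

```bash
python3 -c "
from rig import arm; print(arm.close_job())"
```

```text
the job is handed in; nothing more can be done
None
```

The red selector arm now points at the orange-capped bottle, and after that I pressed the green button fully in and released it. The job was handed in at about 19 s on the robot's clock.

- **Selector:** I pushed it clockwise from about 78° to 56.9° in the world frame, in two gentle pushes with readings of about 2–3 N. The orange bottle measures 56.9–57.1°, so the arm is within about 0.5° by the top camera; a line fitted to the red bar itself gave 56.6°.
- **Button:** It hit its stop after about 6 mm. The force rose to 11.6 N with no further travel, against the 4 N needed, and in the top view the button is back at its starting position.
- **Bystanders:** The bottles and cups show the same pixel positions as at the start, to within about 0.2 px. The robot ended well clear, touching nothing.

**What disagreed:** with the jaws shut, the fingertips sit about 28 mm above the reported TCP. My first pass therefore went over the selector without touching it, and I repeated it lower. In the final scene-camera view the button was mostly hidden, so its return is confirmed from the top view only.

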